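# Post the stall's coin canister through the deposit box flap

### The arm

A 6-joint arm with a two-finger parallel gripper is mounted at the origin on the work surface. World frame = base frame: x ahead of the robot, y to its left, z up, the work surface at z = 0. Lengths are in m, angles in rad, forces in N, time in s.
With the tool pointing down it reaches from about 0.3 to 0.775 m from the base axis. Payload 14.6 kg.
Tool frame: the origin (TCP) lies at the very end of the fingers, on their centre line; the grasp point (between the pads) lies 19 mm behind it; z points along the fingers, y is the direction in which the jaws open and shut (so a half turn about z gives the same grasp; the last joint's range is limited). The gripper opens to 94 mm and grips with 3 to 60 N. Pads are 16 mm wide; open, the fingers measure 119 mm over their backs; the gripper's body (75 mm by 177 mm) begins 78 mm behind the grasp point.
Start: joints at [1.098, 0.3, 1.521, -0, 1.321, -0.067], TCP at [0.217, 0.505, 0.205] pointing down, gripper open.
Joint ranges: [-3.03, 3.03], [-0.79, 2.21], [0.23, 2.52], [-1.04, 4.18], [0, 3.07], [-2.55, 2.55]. Speed limits (rad/s): [2.22, 2.22, 2.57, 3.14, 3.14, 3.14].

### API

Orientations are given as [roll, pitch, yaw] about the fixed x, y, z axes, in that order (R = Rz(yaw) Ry(pitch) Rx(roll)).
In Python, from station import ctrl, eyes gives the robot as it stands.
- The arm moves only by the tool jog_arm, never from a script. Its argument "moves" is a list of rows, each a list of 3 entries, a list of its own where there are three numbers: the shift along the world's x, y, z in mm, then the turn, a rotation vector about the world's x, y, z in units of 5 degrees (1.0 is 5 degrees), then the finger opening in mm, from 0 to 94. In form: [[[tx, ty, tz], [wx, wy, wz], jaw], ...]. A call has 1 to 5 rows; each row is the pose to reach, as a shift and turn from the pose commanded when the call began; what a row does not reach only later rows make up. A row lasts 1/12 s, in which the tool goes at most 41.7 mm and 7.16 degrees, less where a joint would pass 70% of its speed; a pose out of reach is approached as far as the arm can. A call with a gripper value outside its range is refused whole. The fingers move at their own pace and stop on an object; "squeeze" is the grip in N (left out, the last holds). Time passes only in rows, so rows that repeat a pose let the fingers close. It gives the time, the measured TCP pose, the force and the opening at its end, in the units of the state.
- ctrl.get_obs(): the state, without advancing time (a new reading comes with each control period).
- eyes.camera(name): name is "side" or "top" or "wrist"; returns a dict with "frame" (480x640x3 uint8, red, green, blue), "vertical_fov" (degrees; the focal length in pixels is half the picture's height over the tangent of half this angle, whatever the lens; pixels are square), "cx", "cy" (the principal point, pixels), "eye" and "attitude" of the camera in the world; the wrist camera has in their place "hand_eye" (4x4, takes a point from camera to tool coordinates, whose origin is the TCP and whose axes are the flange's). Camera axes: x right, y down, z forward; pixel columns grow to the right and rows downward; lengths in m; the calibration is good to about 2 mm. A picture is of the moment at which its call begins: read the wrist's pose just before it. There is no depth.
- ctrl.hand_in(): hands the job in, once; it reports no verdict.
The state is a dict: "time_s": time; "qpos": joint angles; "joint_vel": joint speeds; "tau": joint torques, N m; "ee_pos": TCP position; "eef_rot": TCP orientation; "force": force on the tool from outside, world axes, zero at the start; "moment": the same for the moment, N m; "grip_width": finger opening in m.
Only numpy, scipy, OpenCV 4.12 (cv2) and the standard library are available. Lean on these libraries where they do the work, as an engineer would, in place of code of your own. Each camera call takes 0.05 s, during which the arm holds its last target.

### The job

Put the snack stall's takings away: pick up the taller of the two round steel coin canisters standing on the table and push it down through the sprung flap in the top of the grey deposit box, pressing the flap open with the canister while the gripper still holds it or bears on it, not by throwing or dropping it onto the flap. Let go so that it ends up lying or standing inside the box and the flap springs shut behind it. Leave the shorter canister standing where it is.

Things in the scene. Friction and masses are not known exactly. Their poses are not given: they have to be found in the camera images.
- tall_canister: The canister to post: a plain closed steel cylinder, 44 mm in diameter and 90 mm tall, about 0.25 kg (0.17 to 0.35), standing upright on the table. Origin at the centre of its underside; its z axis is the cylinder's axis, up. It is open to the gripper all round.
- short_canister: The canister to leave alone: the same plain steel and the same 44 mm diameter, but only 50 mm tall. Origin at the centre of its underside, z up.
- mouth (a point): Centre of the 84 (x) by 150 (y) mm mouth in the top of the deposit box, level with the top, 200 mm above the table. The box is fixed grey steel, 140 (x) by 200 (y) by 200 mm high, centred on this point, walls 5 mm, empty inside down to its floor: fingers may follow the canister in. x points to its back, away from the robot, turned up to 0.35 rad; z up. It stands left or right of the canisters.
- flap (a joint): Angle in rad of the 80 x 144 x 3 mm aluminium flap that closes the mouth, 2.5 mm below the box's top: 0 shut (level), up to 1.45 hanging down inside. Hinged along the mouth's back long edge (at x = +42 mm of the mouth), its front edge swings down when pressed. A light spring (1 to 2 N at the flap) shuts it by itself. A canister pushed through the middle holds it at about 1.3 rad.
Mind the look-alikes: they are no part of the job. Leave any blue or purple look-alike of the tall_canister alone.

How it is judged:
By the outcome, as a careful person would: the job done as asked, in the order asked, and still so for the second after the job is handed in, with the robot touching nothing.
It also fails if it takes over 45 s, if anything falls off the work surface, if the arm or the gripper's body presses on something with over 40 N, if the wrist force passes 120 N, or if a joint passes its speed limit or range.

## Working session

There is one attempt and no reset: what is moved stays moved. The work goes in short steps, Python scripts to look and compute and a tool call to move; the robot and the scene stay as the last step left them, time stands still between calls to the robot, and variables do not carry over. Pictures are saved under pics/ and viewed, and the job is handed in when it is done.

Besides the shell and the picture viewer there is one more tool, called after "Emit:" in YAML: its name, and indented under it one key for each argument. jog_arm: Moves the arm, as the interface text tells. Its arguments: {"type":"object","properties":{"moves":{"type":"array","items":{"type":"array"}},"squeeze":{"type":"number"}},"required":["moves"]}

```bash
mkdir -p pics; python3 - <<'E'
from station import ctrl, eyes
import cv2
o=ctrl.get_obs(); print(o)
for n in ("side","top","wrist"):
    c=eyes.camera(n); cv2.imwrite(f"pics/a_{n}.png",c["frame"][:,:,::-1])
    print(n,{k:v for k,v in c.items() if k!="frame"})
E
```

```text
{'time_s': 0.0, 'qpos': array([ 1.09839275e+00,  3.00468578e-01,  1.52158047e+00,  2.38382510e-05,
        1.32071995e+00, -6.65730063e-02]), 'joint_vel': array([-0.00102072, -0.00061425, -0.00161582,  0.00015019,  0.00061423,
        0.00054158]), 'tau': array([ 2.42808646e-04, -5.31811774e+01, -3.52723396e+01,  7.07935542e-02,
        2.46351818e-02, -1.27419321e-04]), 'ee_pos': array([0.21699125, 0.50509429, 0.20488798]), 'eef_rot': array([-3.14042045e+00, -1.01293898e-04,  2.73575612e+00]), 'force': array([-0.03930029,  0.51856189,  0.29096031]), 'moment': array([ 0.03445651, -0.04124781, -0.04030993]), 'grip_width': 0.0941797716076848}
side {'vertical_fov': 42.13351059942648, 'cx': 308.13924809883116, 'cy': 237.66606686547993, 'eye': array([-0.11146393, -0.69401727,  1.04613741]), 'attitude': array([-2.34024952,  0.0195157 , -0.77028559])}
top {'vertical_fov': 51.92777030284359, 'cx': 321.6727182071935, 'cy': 231.94925659871387, 'eye': array([ 0.36229228, -0.01468548,  0.96638003]), 'attitude': array([-2.94293586, -0.00429147, -1.57844127])}
wrist {'vertical_fov': 69.61502195169292, 'cx': 313.77196059421965, 'cy': 231.42924146437974, 'hand_eye': array([[ 3.18322185e-04, -9.63615419e-01, -2.67292392e-01,
         7.82078361e-02],
       [ 9.99999948e-01,  2.93604209e-04,  1.32441573e-04,
        -1.08501527e-04],
       [-4.91445702e-05, -2.67292421e-01,  9.63615462e-01,
        -1.79249159e-01],
       [ 0.00000000e+00,  0.00000000e+00,  0.00000000e+00,
         1.00000000e+00]])}
```

View pics/a_side.png

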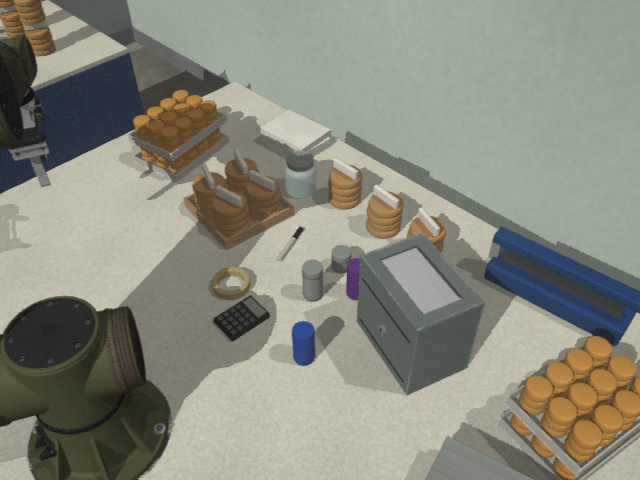

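View pics/a_top.png

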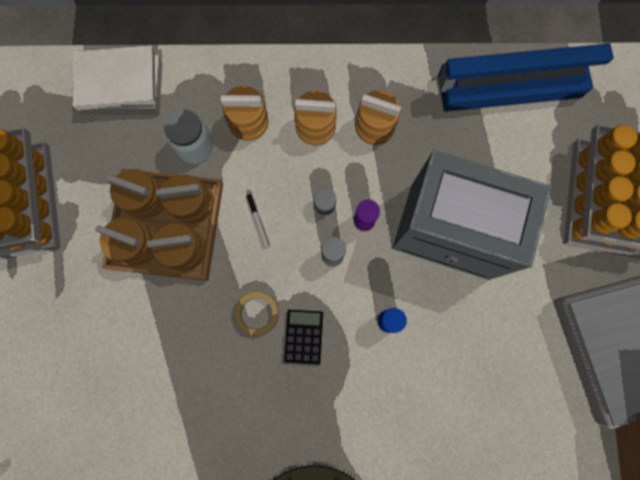

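View pics/a_wrist.png

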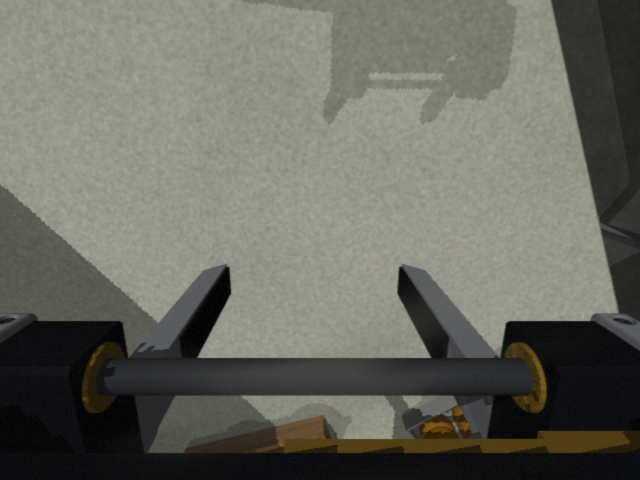

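Side view: the tall grey canister is at (313,280), the short one at (342,259), purple at (355,278), blue at (303,343) and the box at about (420,310). In the top view, tall is at (332,250), short at (324,200) and the mouth is centred near (482,209).

```bash
cat > h.py <<'E'
import numpy as np, cv2
from scipy.spatial.transform import Rotation as R
def ray(c,u,v,o=None):
    f=240/np.tan(np.radians(c["vertical_fov"])/2)
    d=np.array([(u-c["cx"])/f,(v-c["cy"])/f,1])
    if "eye" in c: return c["eye"], R.from_euler("xyz",c["attitude"]).as_matrix()@d
    Rt=R.from_euler("xyz",o["eef_rot"]).as_matrix(); H=c["hand_eye"]
    return o["ee_pos"]+Rt@H[:3,3], Rt@H[:3,:3]@d
def onz(c,u,v,z,o=None):
    e,d=ray(c,u,v,o); return e+d*(z-e[2])/d[2]
def proj(c,p,o=None):
    f=240/np.tan(np.radians(c["vertical_fov"])/2)
    if "eye" in c: q=R.from_euler("xyz",c["attitude"]).as_matrix().T@(np.array(p)-c["eye"])
    else:
        Rt=R.from_euler("xyz",o["eef_rot"]).as_matrix(); H=c["hand_eye"]
        q=H[:3,:3].T@(Rt.T@(np.array(p)-o["ee_pos"])-H[:3,3])
    return c["cx"]+f*q[0]/q[2], c["cy"]+f*q[1]/q[2]
E
python3 - <<'E'
from station import ctrl, eyes
from h import *
t=eyes.camera("top"); s=eyes.camera("side")
cv2.imwrite("pics/b_top.png",cv2.resize(t["frame"][140:290,300:560,::-1],None,fx=3,fy=3,interpolation=cv2.INTER_CUBIC))
cv2.imwrite("pics/b_side.png",cv2.resize(s["frame"][230:400,270:500,::-1],None,fx=3,fy=3,interpolation=cv2.INTER_CUBIC))
E
```

```text
(no output)
```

View pics/b_top.png

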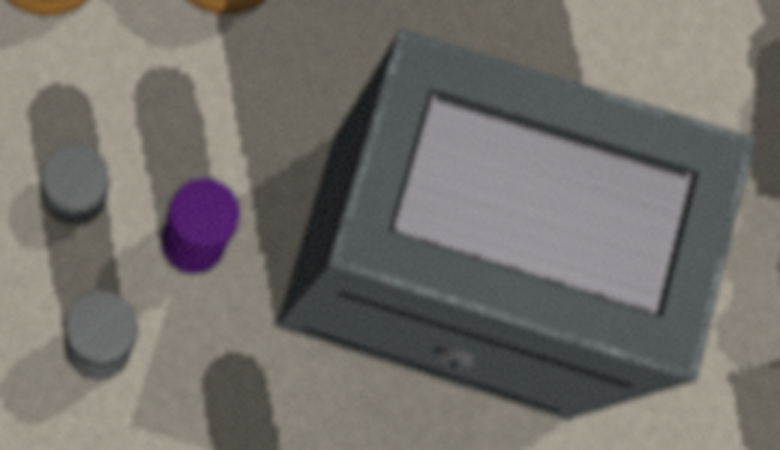

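View pics/b_side.png

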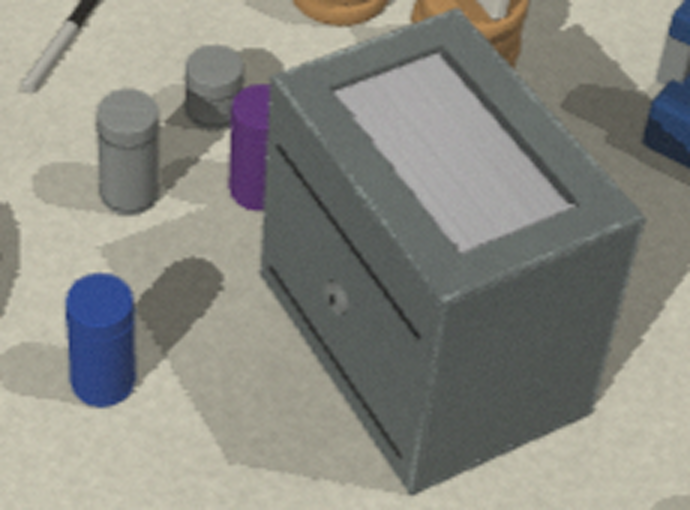

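```bash
python3 - <<'E'
from station import ctrl, eyes
from h import *
t=eyes.camera("top"); s=eyes.camera("side")
T=lambda u,v,z: onz(t,300+u/3-.33,140+v/3-.33,z)
S=lambda u,v,z: onz(s,270+u/3-.33,230+v/3-.33,z)
print("tall",T(101,326,.09),S(128,117,.09))
print("short",T(75,180,.05),S(215,73,.05))
print("purple",T(204,214,.09))
tc=np.array([T(*p,.2) for p in [(402,33),(750,139),(693,379),(332,265)]])
sc=np.array([S(*p,.2) for p in [(455,13),(642,219),(443,300),(275,77)]])
for n,c in(("top",tc),("side",sc)):
    print(n,c.round(4).tolist(),c.mean(0)); 
    r=cv2.minAreaRect((c[:,:2]*1000).astype(np.float32)); print(r)
    d=c[3]-c[2]; x=c[0]-c[3]+c[1]-c[2]; print("yaw y-edge",np.arctan2(-d[0],d[1]),"x",np.arctan2(x[1],x[0]))
mc=np.array([T(*p,.2) for p in [(432,94),(695,172),(661,315),(394,231)]]); print(mc.round(4).tolist(),mc.mean(0))
E
```

```text
tall [ 0.50842225 -0.04058256  0.09      ] [ 0.50374522 -0.04577486  0.09      ]
short [ 0.6099819 -0.0262729  0.05     ] [ 0.60652206 -0.0326264   0.05      ]
purple [ 0.57721907 -0.10427921  0.09      ]
top [[0.6515, -0.2041, 0.2], [0.59, -0.3891, 0.2], [0.4599, -0.3463, 0.2], [0.522, -0.1602, 0.2]] [ 0.55582235 -0.27491137  0.2       ]
((555.8765869140625, -274.9034729003906), (196.20425415039062, 136.92153930664062), 71.54623413085938)
yaw y-edge -0.32207885854921325 x -0.3224394188778804
side [[0.648, -0.2053, 0.2], [0.5874, -0.3912, 0.2], [0.4594, -0.3465, 0.2], [0.5225, -0.1615, 0.2]] [ 0.55431837 -0.27611702  0.2       ]
((554.9578247070312, -276.33184814453125), (196.41671752929688, 135.59852600097656), 71.17304229736328)
yaw y-edge -0.3285923244462991 x -0.3358728189858575
[[0.6164, -0.2186, 0.2], [0.5717, -0.3576, 0.2], [0.4939, -0.3325, 0.2], [0.5403, -0.194, 0.2]] [ 0.55558177 -0.27568041  0.2       ]
```

Emit:
jog_arm:
  moves:
    - [[9,-18,5],[0,0,0.2],94]
    - [[27,-53,10],[0,0,0.4],94]
    - [[45,-88,15],[0,0,0.6],94]
    - [[63,-123,15],[0,0,0.8],94]
    - [[81,-158,15],[0,0,0.93],94]

```text
time_s: 0.77
ee_pos: [0.2985, 0.3458, 0.2207]
eef_rot: [3.141, 0.0, 2.819]
force: [2.4, 0.4, -0.2]
grip_width: 0.0939
```

Emit:
jog_arm:
  moves:
    - [[18,-35,0],[0,0,0],94]
    - [[36,-70,0],[0,0,0],94]
    - [[54,-105,0],[0,0,0],94]
    - [[72,-140,0],[0,0,0],94]
    - [[90,-175,0],[0,0,0],94]

```text
time_s: 1.18
ee_pos: [0.3885, 0.1705, 0.2207]
eef_rot: [3.141, 0.001, 2.817]
force: [0.6, -0.3, 0.1]
grip_width: 0.0941
```

Emit:
jog_arm:
  moves:
    - [[18,-35,0],[0,0,0],94]
    - [[36,-70,0],[0,0,0],94]
    - [[54,-105,0],[0,0,0],94]
    - [[72,-140,0],[0,0,0],94]
    - [[90,-175,0],[0,0,0],94]

```text
time_s: 1.6
ee_pos: [0.4786, -0.0047, 0.2206]
eef_rot: [3.141, 0.0, 2.817]
force: [0.1, 0.8, 0.8]
grip_width: 0.0941
```

Emit:
jog_arm:
  moves:
    - [[13,-19,0],[0,0,0],94]
    - [[26,-37,0],[0,0,0],94]
    - [[26,-37,0],[0,0,0],94]

```text
time_s: 1.85
ee_pos: [0.5053, -0.0425, 0.22]
eef_rot: [-3.141, -0.0, 2.814]
force: [-0.5, 1.4, -1.3]
grip_width: 0.094
```

```bash
python3 - <<'E'
from station import ctrl, eyes
from h import *
o=ctrl.get_obs(); print(o["qpos"],o["ee_pos"])
c=eyes.camera("wrist"); cv2.imwrite("pics/c_wrist.png",c["frame"][:,:,::-1])
t=eyes.camera("top"); cv2.imwrite("pics/c_top.png",t["frame"][:,:,::-1])
print(proj(c,[.506,-.043,.09],o),proj(c,[.506,-.043,0],o))
E
```

```text
[-1.55868947e-01  1.92613292e-01  1.62011045e+00 -4.23551459e-04
  1.32914771e+00 -1.39916415e+00] [ 0.50532885 -0.04247272  0.22000201]
(np.float64(313.5670295677806), np.float64(224.4074908164883)) (np.float64(313.6432274590179), np.float64(205.46086255440846))
```

View pics/c_wrist.png

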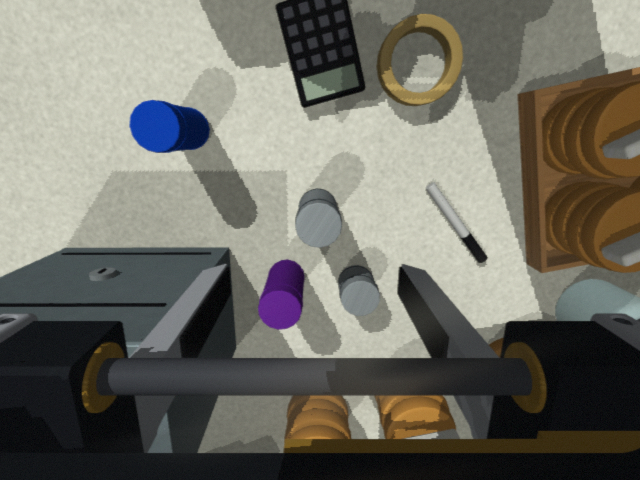

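Wrist view: the top disc of the tall canister is centred at about (319,224), 5 px right of my prediction; purple is at (283,293) and short at (359,290).

```bash
python3 - <<'E'
from station import ctrl, eyes
from h import *
o=ctrl.get_obs(); c=eyes.camera("wrist")
print(onz(c,319,224,.09,o), onz(c,359,296,.05,o), onz(c,283,309,.09,o))
cv2.imwrite("pics/d.png",cv2.resize(c["frame"][170:340,240:400,::-1],None,fx=3.5,fy=3.5,interpolation=cv2.INTER_CUBIC))
g=cv2.cvtColor(c["frame"],cv2.COLOR_RGB2GRAY)
m=((g>125)&(g<175)).astype(np.uint8)[185:260,285:352]; 
E
```

```text
[ 0.50588442 -0.03553052  0.09      ] [ 0.60788385 -0.0221925   0.05      ] [ 0.57694546 -0.0968139   0.09      ]
```

View pics/d.png

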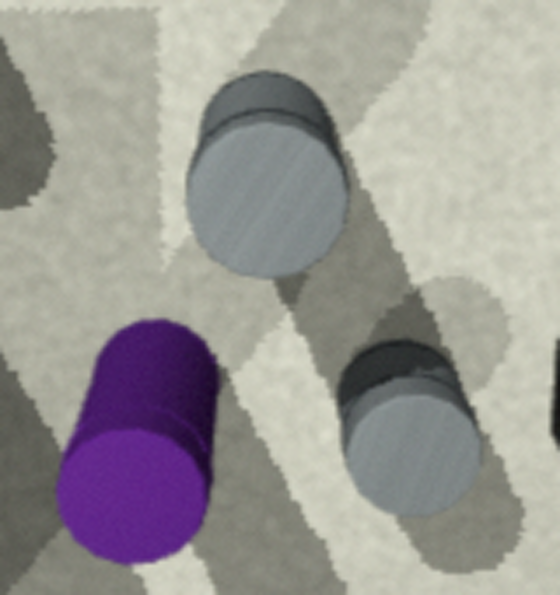

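Emit:
jog_arm:
  moves:
    - [[2,2,-20],[0,0,0],94]
    - [[2.5,2.5,-60],[0,0,0],94]
    - [[2.5,2.5,-100],[0,0,0],94]
    - [[2.5,2.5,-140],[0,0,0],94]
    - [[2.5,2.5,-165],[0,0,0],94]

```text
time_s: 2.42
ee_pos: [0.5047, -0.0358, 0.0524]
eef_rot: [-3.141, -0.003, 2.818]
force: [0.3, -0.4, -0.6]
grip_width: 0.094
```

Emit:
jog_arm:
  moves:
    - [[0,0,0],[0,0,0],60]
    - [[0,0,0],[0,0,0],40]
    - [[0,0,0],[0,0,0],38]
    - [[0,0,0],[0,0,0],30]
    - [[0,0,0],[0,0,0],30]
  squeeze: 35

```text
time_s: 2.83
ee_pos: [0.5075, -0.0371, 0.0572]
eef_rot: [3.141, 0.003, 2.817]
force: [-0.1, -0.4, -0.3]
grip_width: 0.0644
```

Emit:
jog_arm:
  moves:
    - [[0,0,0],[0,0,0],30]
    - [[0,0,0],[0,0,0],30]
    - [[0,0,0],[0,0,0],30]
    - [[0,0,0],[0,0,0],30]
    - [[0,0,0],[0,0,0],30]
  squeeze: 35

```text
time_s: 3.25
ee_pos: [0.5068, -0.0372, 0.0558]
eef_rot: [3.141, 0.001, 2.817]
force: [-2.2, -0.2, 3.8]
grip_width: 0.0431
```

Emit:
jog_arm:
  moves:
    - [[0,0,10],[0,0,0],30]
    - [[0,0,40],[0,0,0],30]
    - [[0,0,75],[0,0,0],30]
    - [[0,0,110],[0,0,0],30]
    - [[0,0,145],[0,0,0],30]

```text
time_s: 3.67
ee_pos: [0.5059, -0.0371, 0.2024]
eef_rot: [-3.141, -0.001, 2.817]
force: [0.8, 0.3, -4.0]
grip_width: 0.0437
```

Emit:
jog_arm:
  moves:
    - [[0,0,35],[0,0,0],30]
    - [[0,0,70],[0,0,0],30]
    - [[4,-20,90],[0,0,0],30]
    - [[11,-55,95],[0,0,0],30]
    - [[18,-90,95],[0,0,0],30]

```text
time_s: 4.08
ee_pos: [0.5248, -0.1278, 0.2982]
eef_rot: [3.142, 0.003, 2.819]
force: [1.1, 1.2, -3.3]
grip_width: 0.0437
```

Emit:
jog_arm:
  moves:
    - [[7,-35,0],[0,0,0],30]
    - [[14,-70,0],[0,0,0],30]
    - [[21,-105,0],[0,0,0],30]
    - [[28,-140,0],[0,0,0],30]
    - [[31,-148,0],[0,0,0],30]

```text
time_s: 4.5
ee_pos: [0.5549, -0.2795, 0.2946]
eef_rot: [-3.141, -0.002, 2.814]
force: [-0.9, -0.7, -4.1]
grip_width: 0.0435
```

Emit:
jog_arm:
  moves:
    - [[0,0,0],[0,0,0],30]
    - [[0,0,0],[0,0,0],30]

```text
time_s: 4.67
ee_pos: [0.5553, -0.2748, 0.2951]
eef_rot: [3.141, -0.001, 2.816]
force: [-0.5, -0.2, -3.5]
grip_width: 0.0435
```

```bash
python3 - <<'E'
from station import ctrl, eyes
from h import *
o=ctrl.get_obs(); print(o["qpos"],o["ee_pos"],o["eef_rot"],o["grip_width"])
for n in("wrist","top","side"):
    c=eyes.camera(n); cv2.imwrite(f"pics/e_{n}.png",c["frame"][:,:,::-1])
    if n=="wrist":
        a=-.325;X=np.array([np.cos(a),np.sin(a),0]);Y=np.array([-np.sin(a),np.cos(a),0]);m=np.array([.555,-.2755,.2])
        print([np.round(proj(c,m+sx*.042*X+sy*.075*Y,o)) for sx,sy in((-1,-1),(-1,1),(1,1),(1,-1))])
E
```

```text
[-5.18760876e-01  4.16485720e-01  1.15979431e+00  2.41829462e-04
  1.56659050e+00 -1.76442657e+00] [ 0.555334   -0.27482981  0.29514971] [ 3.14110945e+00 -1.20746331e-03  2.81646115e+00] 0.04350348817340505
[array([218., 183.]), array([407., 183.]), array([400., 281.]), array([226., 281.])]
```

View pics/e_wrist.png

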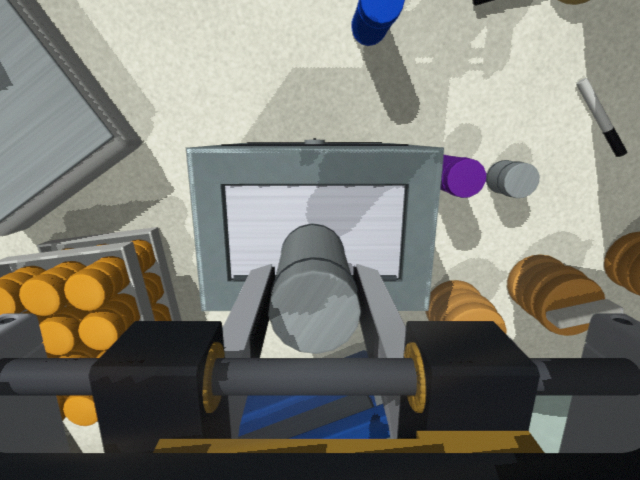

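View pics/e_side.png

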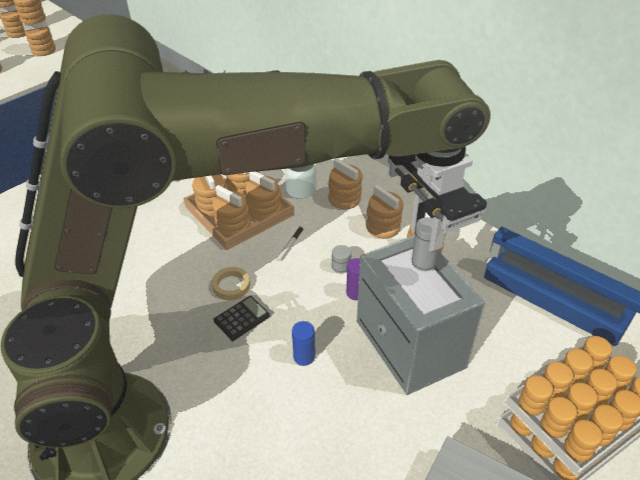

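The canister is centred over the mouth, whose front corners at (222,184) and (408,184) match the prediction. I'll press it down gently.

Emit:
jog_arm:
  moves:
    - [[0,0,-15],[0,0,0],30]
    - [[0,0,-35],[0,0,0],30]
    - [[0,0,-50],[0,0,0],30]
    - [[0,0,-65],[0,0,0],30]
    - [[0,0,-80],[0,0,0],30]

```text
time_s: 5.23
ee_pos: [0.5557, -0.274, 0.2156]
eef_rot: [-3.141, 0.001, 2.818]
force: [-1.1, 0.9, -1.7]
grip_width: 0.0439
```

Emit:
jog_arm:
  moves:
    - [[0,0,-15],[0,0,0],30]
    - [[0,0,-30],[0,0,0],30]
    - [[0,0,-45],[0,0,0],30]
    - [[0,0,-60],[0,0,0],30]
    - [[0,0,-75],[0,0,0],30]

```text
time_s: 5.65
ee_pos: [0.5556, -0.274, 0.1404]
eef_rot: [-3.142, 0.0, 2.818]
force: [-0.9, -0.1, -2.7]
grip_width: 0.0433
```

Emit:
jog_arm:
  moves:
    - [[0,0,-12],[0,0,0],30]
    - [[0,0,-22],[0,0,0],30]
    - [[0,0,-22],[0,0,0],30]

```text
time_s: 5.9
ee_pos: [0.555, -0.2742, 0.1166]
eef_rot: [3.141, -0.003, 2.818]
force: [-0.8, 0.0, -4.0]
grip_width: 0.0436
```

```bash
python3 - <<'E'
from station import ctrl, eyes
from h import *
o=ctrl.get_obs(); print(o["ee_pos"],o["force"],o["moment"],o["grip_width"])
c=eyes.camera("wrist"); cv2.imwrite(f"pics/f_wrist.png",c["frame"][:,:,::-1])
E
```

```text
[ 0.55495712 -0.27422652  0.11660346] [-0.79416955  0.04869484 -4.00673212] [ 0.10938098  0.26769049 -0.00680623] 0.04364508156271193
```

View pics/f_wrist.png

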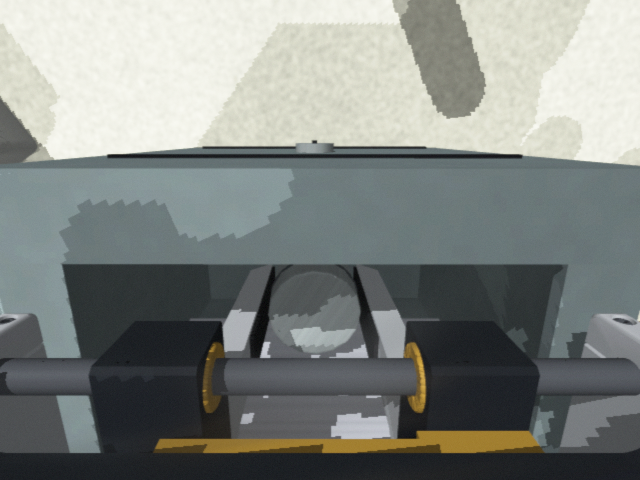

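The canister is inside with the flap pushed down behind it. Now I'll release it.

Emit:
jog_arm:
  moves:
    - [[0,0,0],[0,0,0],75]
    - [[0,0,0],[0,0,0],75]
    - [[0,0,0],[0,0,0],75]
    - [[0,0,0],[0,0,0],75]
    - [[0,0,0],[0,0,0],75]

```text
time_s: 6.37
ee_pos: [0.5558, -0.2753, 0.119]
eef_rot: [-3.141, 0.001, 2.817]
force: [-0.6, -0.7, -0.2]
grip_width: 0.0729
```

Emit:
jog_arm:
  moves:
    - [[0,0,0],[0,0,0],75]
    - [[0,0,0],[0,0,0],75]
    - [[0,0,0],[0,0,0],75]

```text
time_s: 6.62
ee_pos: [0.5557, -0.2752, 0.1186]
eef_rot: [-3.142, 0.0, 2.817]
force: [-0.8, 0.3, 0.0]
grip_width: 0.075
```

```bash
python3 - <<'E'
from station import ctrl, eyes
from h import *
o=ctrl.get_obs(); print(o["ee_pos"],o["force"],o["grip_width"])
c=eyes.camera("wrist"); cv2.imwrite(f"pics/g_wrist.png",c["frame"][:,:,::-1])
E
```

```text
[ 0.55565605 -0.27523177  0.11855806] [-0.80876416  0.3221399   0.02423055] 0.07496453814724224
```

View pics/g_wrist.png

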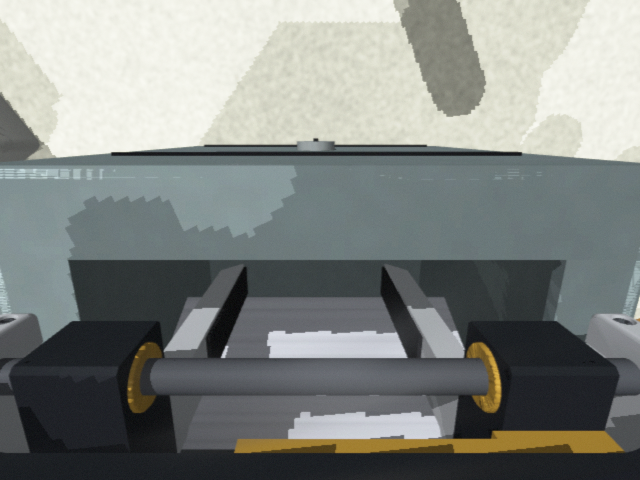

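The canister has dropped out of the fingers, and the flap rests against them. Withdrawing upward.

Emit:
jog_arm:
  moves:
    - [[0,0,10],[0,0,0],75]
    - [[0,0,25],[0,0,0],75]
    - [[0,0,40],[0,0,0],75]
    - [[0,0,55],[0,0,0],75]
    - [[0,0,70],[0,0,0],75]

```text
time_s: 7.08
ee_pos: [0.5556, -0.2752, 0.1901]
eef_rot: [-3.141, 0.001, 2.817]
force: [0.9, -0.1, 1.2]
grip_width: 0.0746
```

Emit:
jog_arm:
  moves:
    - [[0,0,15],[0,0,0],75]
    - [[0,0,40],[0,0,0],75]
    - [[0,0,75],[0,0,0],75]
    - [[0,0,110],[0,0,0],75]
    - [[0,0,120],[0,0,0],75]

```text
time_s: 7.5
ee_pos: [0.5562, -0.2755, 0.3153]
eef_rot: [-3.14, 0.008, 2.817]
force: [0.9, -0.0, 0.8]
grip_width: 0.0752
```

Emit:
jog_arm:
  moves:
    - [[-20,15,0],[0,0,0],75]
    - [[-45,40,0],[0,0,0],75]
    - [[-70,65,0],[0,0,0],75]
    - [[-95,90,0],[0,0,0],75]
    - [[-120,115,0],[0,0,0],75]

```text
time_s: 7.92
ee_pos: [0.4342, -0.1591, 0.3085]
eef_rot: [3.142, 0.0, 2.817]
force: [0.7, 0.3, 1.0]
grip_width: 0.0749
```

Emit:
jog_arm:
  moves:
    - [[-20,25,0],[0,0,0],75]
    - [[-40,50,0],[0,0,0],75]
    - [[-50,60,0],[0,0,0],75]
    - [[-50,60,0],[0,0,0],75]
    - [[-50,60,0],[0,0,0],75]

```text
time_s: 8.33
ee_pos: [0.3858, -0.1001, 0.3091]
eef_rot: [-3.142, 0.002, 2.818]
force: [1.5, -0.2, -0.3]
grip_width: 0.0753
```

```bash
python3 - <<'E'
from station import ctrl, eyes
from h import *
o=ctrl.get_obs(); print(o["time_s"],o["ee_pos"],o["force"])
for n in("top","side"):
    c=eyes.camera(n); cv2.imwrite(f"pics/h_{n}.png",c["frame"][:,:,::-1])
E
```

```text
8.3333 [ 0.38576374 -0.10014461  0.30913946] [ 1.4588011  -0.1804291  -0.26624116]
```

View pics/h_top.png

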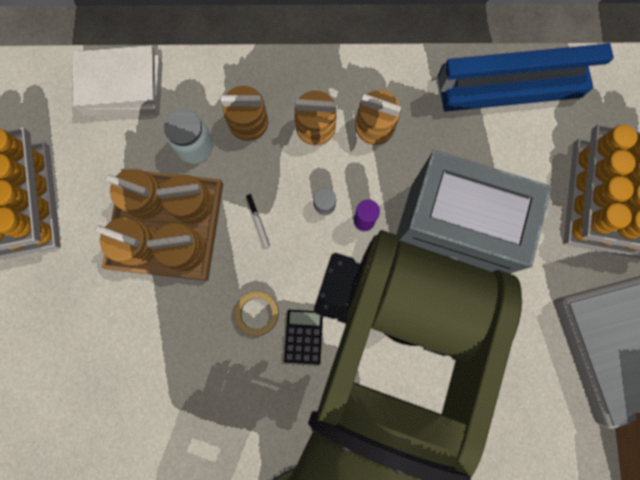

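View pics/h_side.png

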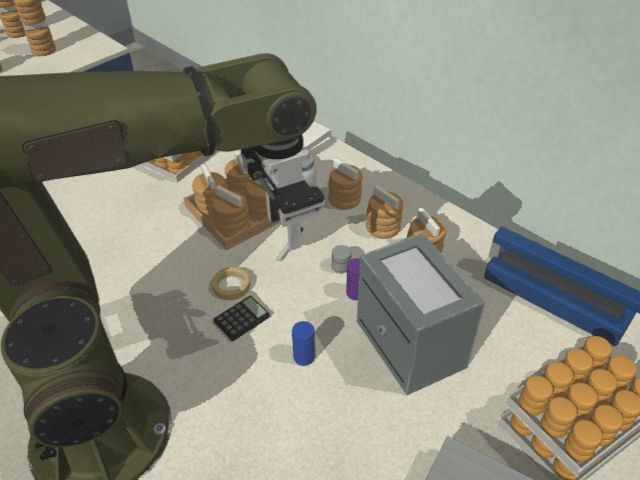

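The flap is shut level, at (482,209) in the top view and (420,280) in the side view. The tall canister is no longer on the table. Short (324,200), purple (367,214) and blue (303,343, side) have not moved, and the gripper is clear.

```bash
python3 -c "
from station import ctrl
print(ctrl.hand_in())"
```

```text
the job is handed in; nothing more can be done
None
```

The tall canister is in the deposit box, and I handed the job in at about 8.4 s on the robot's clock.

I gripped it near the top and pushed it down through the flap while still holding it. I let go once it was about 60 mm above the box floor, then withdrew the fingers. No wrist-force reading at the end of any move call passed about 4 N per axis.

**Last checks:** the top and side pictures show the flap shut level and the tall canister gone from the table. The short, purple and blue canisters are where they stood, and the gripper was clear of everything.

**Not confirmed:**
- With the flap shut I could not see how the canister lies inside the box.
- The first camera estimates of its position disagreed by about 5 mm, with the wrist camera agreeing with the top one. The grasp worked from that.

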